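# Show a colleague the uncapped vial and its cap

## Task

Press the call button fully down and let it go, to fetch your colleague; then show what needs capping: point from above at the mouth of the one open vial in the rack, fingertips centred just above it (a couple of centimetres), stay there about two seconds, then point in the same way at the small screw cap that belongs to it, lying on the bench. Finish still pointing at that cap from just above. Touch no vial, rack, cap or other object on the bench besides the button, and on the way do not come down close over any closed vial or the large jar lid.

Things in the scene. Friction and masses are not known exactly. Their poses are not given: they have to be found in the camera images.
- call (a joint): travel of the bench call button: 0 m = released, 0.006 m = fully down; it is pressed straight down, springs back by itself, and takes 4 N to push fully down
- call_top (a point): centre of the top face of the call button, a round upright dark grey push key 40 mm across standing 10 mm out of a round white housing (56 mm across, 12 mm high, fixed to the bench), so its top is 22 mm above the bench when released, at the right-hand end of the work (-y)
- rack: dull blue plastic block 130 x 190 x 35 mm (x, y, z) standing flat on the bench, with six round holes 25 mm deep in 2 rows (x = -30, 30 mm) of 3 (y = -60, 0, 60 mm); origin at the centre of its underside, z up. It does not move
- vial_open: the open vial: an upright white plastic bottle 28 mm across and 85 mm high, without a cap, so that its round mouth (21 mm inside, 25 mm outside) shows; loose in one of the rack's holes; origin at the centre of its underside, 10 mm above the bench; z up
- open_rim (a point): centre of the mouth of the open vial, level with its rim (95 mm above the bench)
- vial_a: a closed vial: the same bottle with its ribbed dark grey screw cap on (cap 32 mm across, 14 mm high; 88 mm high in all), loose in one of the rack's holes; origin at the centre of its underside; z up
- vial_a_top (a point): centre of the cap's top on that closed vial (98 mm above the bench)
- vial_b: a closed vial: the same bottle with its ribbed dark grey screw cap on (cap 32 mm across, 14 mm high; 88 mm high in all), loose in one of the rack's holes; origin at the centre of its underside; z up
- vial_b_top (a point): centre of the cap's top on that closed vial (98 mm above the bench)
- vial_c: a closed vial: the same bottle with its ribbed dark grey screw cap on (cap 32 mm across, 14 mm high; 88 mm high in all), loose in one of the rack's holes; origin at the centre of its underside; z up
- vial_c_top (a point): centre of the cap's top on that closed vial (98 mm above the bench)
- vial_d: a closed vial: the same bottle with its ribbed dark grey screw cap on (cap 32 mm across, 14 mm high; 88 mm high in all), loose in one of the rack's holes; origin at the centre of its underside; z up
- vial_d_top (a point): centre of the cap's top on that closed vial (98 mm above the bench)
- vial_e: a closed vial: the same bottle with its ribbed dark grey screw cap on (cap 32 mm across, 14 mm high; 88 mm high in all), loose in one of the rack's holes; origin at the centre of its underside; z up
- vial_e_top (a point): centre of the cap's top on that closed vial (98 mm above the bench)
- screw_cap: the missing cap: a small ribbed dark grey screw cap 32 mm across and 14 mm high, like those on the closed vials, lying loose on the bench, top up; origin at the centre of its underside; z up
- screw_cap_top (a point): centre of the top of that loose small cap, 14 mm above the bench
- jar_lid: a large smooth dark grey jar lid 68 mm across and 16 mm high lying loose on the bench, which does not belong to the vial; origin at the centre of its underside
- jar_lid_top (a point): centre of the jar lid's top, 16 mm above the bench
- beaker: empty glass beaker 66 mm across at the rim and 80 mm high standing on the bench; origin at the centre of its underside
- pipette: white hand pipette about 255 mm long and 24 mm high lying along y on the far side of the bench; origin on the bench below the middle of its length, roughly
Not all that is in view belongs to the job. What is shaped like the screw_cap but blue, orange or red is not meant.

How it is judged:
On the way, in this order (a step that is already met when the one before it is completed fails the run):
1. the call button is pressed down by more than 4.5 mm (value of joint call above 0.0045 m), for 0.05 s.
2. with the call button released, the TCP dwells 1.5 s within 15 mm sideways of the centre of the open vial's mouth, 19 to 65 mm above the rim (horizontal distance between the grasp point and open_rim below 0.015 m and z of the grasp point in the frame of open_rim between 0.019 and 0.065 m and value of joint call below 0.002 m), for 1.5 s.
3. the TCP dwells 1.5 s within 15 mm sideways of the centre of the loose screw cap, 19 to 65 mm above its top (horizontal distance between the grasp point and screw_cap_top below 0.015 m and z of the grasp point in the frame of screw_cap_top between 0.019 and 0.065 m), for 1.5 s.
At the end, for the whole second after the job is handed in: TCP within 15 mm sideways of the loose screw cap's centre and 19 to 65 mm above its top, the cap at rest, the call button up again (under 2 mm), and all vials, the cap, jar lid, beaker and pipette within 5 mm of where they started (all of step 3 and value of joint call below 0.002 m and linear speed of screw_cap below 0.02 m/s and distance of each of vial_open, vial_a, vial_b, vial_c, vial_d, vial_e, screw_cap, jar_lid, beaker, pipette from where it was at the start of the episode below 0.005 m); the robot touches nothing.
It fails at once if the robot touches the rack, a vial, the loose cap, the jar lid, the beaker or the pipette (contact force between any of the fingers, the arm and rack above 0.3 N or contact force between any of the fingers, the arm and vial_open above 0.3 N or contact force between any of the fingers, the arm and vial_a above 0.3 N or contact force between any of the fingers, the arm and vial_b above 0.3 N or contact force between any of the fingers, the arm and vial_c above 0.3 N or contact force between any of the fingers, the arm and vial_d above 0.3 N or contact force between any of the fingers, the arm and vial_e above 0.3 N or contact force between any of the fingers, the arm and screw_cap above 0.3 N or contact force between any of the fingers, the arm and jar_lid above 0.3 N or contact force between any of the fingers, the arm and beaker above 0.3 N or contact force between any of the fingers, the arm and pipette above 0.3 N).
It fails at once if a vial, the loose cap, the jar lid, the beaker or the pipette is shifted or lifted by more than 5 mm (distance of any of vial_open, vial_a, vial_b, vial_c, vial_d, vial_e, screw_cap, jar_lid, beaker, pipette from where it was at the start of the episode above 0.005 m).
It fails at once if the fingertips come down close over a closed vial or the jar lid (TCP within 15 mm sideways of its middle and less than 45 mm above its top), which would point out the wrong thing ((horizontal distance between the grasp point and vial_a_top below 0.015 m and z of the grasp point in the frame of vial_a_top below 0.045 m) or (horizontal distance between the grasp point and vial_b_top below 0.015 m and z of the grasp point in the frame of vial_b_top below 0.045 m) or (horizontal distance between the grasp point and vial_c_top below 0.015 m and z of the grasp point in the frame of vial_c_top below 0.045 m) or (horizontal distance between the grasp point and vial_d_top below 0.015 m and z of the grasp point in the frame of vial_d_top below 0.045 m) or (horizontal distance between the grasp point and vial_e_top below 0.015 m and z of the grasp point in the frame of vial_e_top below 0.045 m) or (horizontal distance between the grasp point and jar_lid_top below 0.015 m and z of the grasp point in the frame of jar_lid_top below 0.045 m)).
It also fails if it takes over 58 s, if anything falls off the work surface, if the arm or the gripper's body presses on something with over 40 N, if the wrist force passes 120 N, or if a joint passes its speed limit or range.

## Robot

A 6-joint arm with a two-finger parallel gripper is mounted at the origin on the work surface. World frame = base frame: x ahead of the robot, y to its left, z up, the work surface at z = 0. Lengths are in m, angles in rad, forces in N, time in s.
With the tool pointing down it reaches from about 0.3 to 0.85 m from the base axis. Payload 4.2 kg.
Tool frame: the origin (TCP) lies between the finger pads, 19 mm behind the fingertips; this is the grasp point; z points along the fingers, y is the line along which they close (so a half turn about z gives the same grasp; the last joint's range is limited). The gripper opens to 91 mm and grips with 3 to 60 N. Pads are 32 mm wide; open, the fingers measure 118 mm over their backs; the gripper's body (76 mm by 178 mm) begins 60 mm behind the grasp point.
Start: joints at [-1.218, 0.32, 1.565, -0, 1.257, -0.02], TCP at [0.209, -0.536, 0.233] pointing down, gripper open.
Joint ranges: [-3.11, 3.11], [-0.84, 2.01], [0.21, 2.61], [-1.34, 4.49], [0.05, 2.63], [-2.56, 2.56]. Speed limits (rad/s): [2.57, 2.57, 3.14, 3.14, 3.14, 3.14].

## Interface

Orientations are given as a unit quaternion [w, x, y, z].
In Python, from station import robot, grab_frame gives the robot as it stands.
- The arm moves only by the tool step_arm, never from a script. Its arguments are lists of equal length, an entry for each row: "angular": the turn, a rotation vector about the world's x, y, z in degrees, a list of three; "xyz": the shift along the world's x, y, z in mm, a list of three; "grip": the opening, from 0 (shut) to 1 (fully open). A call has 1 to 20 rows; each row shifts and turns the commanded pose from where the row before left it; what a row does not reach is not made up. A row lasts 1/8 s, in which the tool goes at most 62.5 mm and 10.7 degrees, less where a joint would pass 70% of its speed; a pose out of reach is approached as far as the arm can. A call is refused whole if a number of a shift passes 62.5 or a number of a turn 10.7, either way. A call with a gripper value outside its range is refused whole. The fingers move at their own pace and stop on an object; "squeeze" is the grip in N (left out, the last holds). Time passes only in rows, so rows that do not move let the fingers close. It gives the time, the measured TCP pose, the force, the opening and the grip force at its end, in the units of the state.
- robot.get_obs(): the state, without advancing time (a new reading comes with each control period).
- grab_frame(name): name is "scene" or "side" or "wrist"; returns a dict with "image" (400x640x3 uint8, red, green, blue), "z_map" (400x640 float32, m along the optical axis (not along the pixel's ray), 0 where there is no reading), "fx", "fy", "cx", "cy" (pixels), "world_to_cam" (4x4, takes a point from world to camera coordinates); the wrist camera has in their place "T_tool_cam" (4x4, takes a point from camera to tool coordinates, whose origin is the TCP and whose axes are the flange's). Camera axes: x right, y up, looking along -z (the intrinsics and any distortion apply to the point x, -y, -z); pixel columns grow to the right and rows downward; lengths in m; the calibration is good to about 2 mm. A picture is of the moment at which its call begins: read the wrist's pose just before it.
- robot.sign_off(): hands the job in; it is judged then, once.
The state is a dict: "time_s": time; "qpos": joint angles; "qvel": joint speeds; "joint_efforts": joint torques, N m; "tool_pos": TCP position; "eef_rot": TCP orientation; "ft_force": force on the tool from outside, world axes, zero at the start; "torque": the same for the moment, N m; "width": opening from 0.0 (shut) to 1.0 (fully open); "gripper_force": force on a finger pad.
Only numpy, scipy, OpenCV 4.12 (cv2) and the standard library are available. Lean on these libraries where they do the work, as an engineer would, in place of code of your own. Each camera call takes 0.05 s, during which the arm holds its last target. There are 200 camera calls.

## Working session

There is one attempt and no reset: what is moved stays moved. The work goes in short steps, Python scripts to look and compute and a tool call to move; the robot and the scene stay as the last step left them, time stands still between calls to the robot, and variables do not carry over. Pictures are saved under pics/ and viewed, at most 10 in all, crops included, and the job is handed in when it is done.

Besides the shell and the picture viewer there is one more tool, called by a JSON object that holds its "name" and its "arguments", one argument or row to a line. step_arm: Moves the arm, as the interface text tells. Its arguments: {"type":"object","properties":{"angular":{"type":"array","items":{"type":"array","items":{"type":"number"}}},"xyz":{"type":"array","items":{"type":"array","items":{"type":"number"}}},"grip":{"type":"array","items":{"type":"number"}},"squeeze":{"type":"number"}},"required":["angular","xyz","grip"]}

```bash
mkdir -p pics; cat > h.py <<'E'
import numpy as np, cv2, pickle
def ray_plane(f,u,v,z):
    T=np.linalg.inv(f["world_to_cam"]); d=np.array([(u-f["cx"])/f["fx"],-(v-f["cy"])/f["fy"],-1.])
    d=T[:3,:3]@d; o=T[:3,3]; return o+d*(z-o[2])/d[2]
def cloud(f):
    v,u=np.mgrid[:400,:640]; z=f["z_map"]
    p=np.stack([(u-f["cx"])/f["fx"]*z,-(v-f["cy"])/f["fy"]*z,-z,np.ones_like(z)],-1)
    return (p@np.linalg.inv(f["world_to_cam"]).T)[...,:3]
E
python3 - <<'E'
from station import robot, grab_frame
import cv2,pickle
for n in("scene","side"):
    f=grab_frame(n); pickle.dump(f,open(n+".pkl","wb")); cv2.imwrite(f"pics/{n}0.png",f["image"][...,::-1])
    print({k:v for k,v in f.items() if k not in("image","z_map")})
print(robot.get_obs())
E
```

```text
{'fx': 457.40111646110176, 'fy': 457.40111646110176, 'cx': 316.83041715235925, 'cy': 197.9863407021423, 'world_to_cam': array([[ 0.7429607 ,  0.66908364, -0.01834357, -0.43969207],
       [-0.48489004,  0.5569168 ,  0.67433325,  0.23123204],
       [ 0.46140119, -0.49210849,  0.73819928, -1.32413042],
       [ 0.        ,  0.        ,  0.        ,  1.        ]])}
{'fx': 443.74629301658257, 'fy': 443.74629301658257, 'cx': 313.968879123573, 'cy': 194.19068246318596, 'world_to_cam': array([[ 0.99877078, -0.04826038,  0.01130807, -0.60785773],
       [ 0.01884532,  0.58071745,  0.81388703, -0.07686368],
       [-0.0458453 , -0.81267348,  0.5809131 , -1.16301865],
       [ 0.        ,  0.        ,  0.        ,  1.        ]])}
{'time_s': 0.1, 'qpos': array([-1.21801398e+00,  3.20207020e-01,  1.56553717e+00, -7.07093133e-06,
        1.25741006e+00, -2.00168696e-02]), 'qvel': array([-0.00156048, -0.00022666, -0.00336473, -0.00018504,  0.0007733 ,
        0.00041818]), 'joint_efforts': array([ 1.64307116e-04, -4.13331771e+01, -2.32508719e+01,  7.29634124e-02,
        4.22330014e-02, -3.96762891e-05]), 'tool_pos': array([ 0.20927314, -0.53511365,  0.23202408]), 'eef_rot': array([-7.69454813e-04,  9.82677333e-01,  1.85323094e-01, -1.32628103e-04]), 'ft_force': array([-0.2737243 , -0.59095193, -0.37092515]), 'torque': array([-0.02637568, -0.02976246, -0.0159097 ]), 'gripper_force': 0.0, 'width': 0.9980526758004352}
```

View pics/scene0.png

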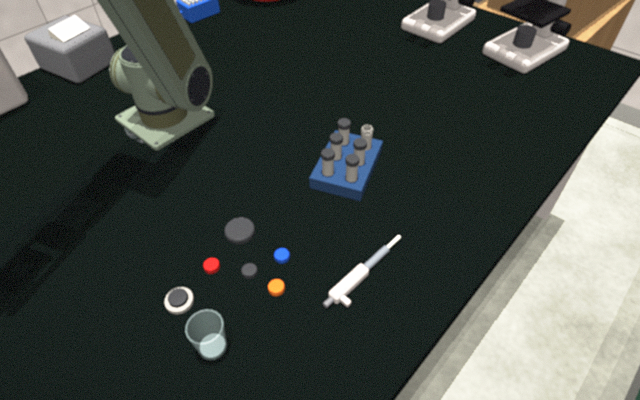

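View pics/side0.png

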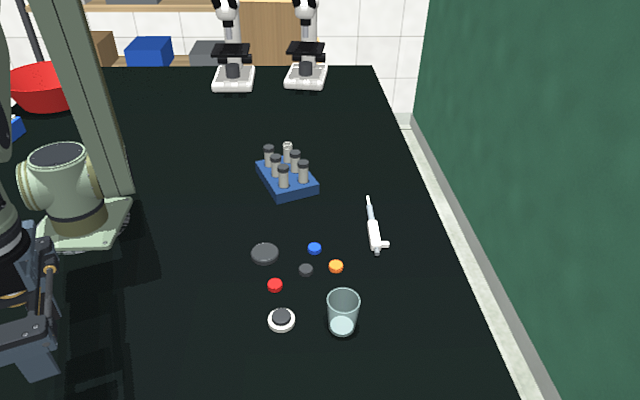

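Scene view: the small dark grey cap is at (249,270). It could be confused with the jar lid (239,230), the red (211,265), blue (281,255) and orange (276,287) caps, or the button key (179,297). The open vial is at (367,131), and the other five have dark tops. The side view agrees, with the cap at (306,269) and the open vial at (287,146).

```bash
python3 - <<'E'
import pickle,cv2,numpy as np
from h import *
S=pickle.load(open("scene.pkl","rb"));D=pickle.load(open("side.pkl","rb"))
items={'btn':((179,297),(281,317),.022),'cap':((249,269),(306,269),.014),'lid':((239,229),(265,252),.016),'open':((367,128),(287,144),.095)}
for n,(a,b,h) in items.items():
  for f,(u,v) in((S,a),(D,b)):
    C=cloud(f); w=30 if n!='open' else 14
    m=np.zeros((400,640),bool); m[v-w:v+w,u-w:u+w]=1
    if n=='open': m&=(C[...,2]>.082)
    else:
        p0=ray_plane(f,u,v,h); m&=(C[...,2]>h-.006)&(C[...,2]<h+.008)&(np.hypot(*(C[...,:2]-p0[:2]).transpose(2,0,1))<(.05 if n=='lid' else .028))
    k,lab,st,ce=cv2.connectedComponentsWithStats(m.astype('uint8'))
    l=lab[v,u] or 1+st[1:,4].argmax(); mm=lab==l; P=C[mm]
    print(n,(u,v),'ray',ray_plane(f,u,v,h).round(3),'comp',ce[l].round(1),st[l].tolist(),'ray',ray_plane(f,*ce[l],h).round(4),'cloud mid',((P.min(0)+P.max(0))/2).round(4),'ext',np.ptp(P,0).round(3),'z',np.median(P[:,2]).round(4))
v=cv2.resize(S["image"][100:320,150:400,::-1],None,fx=2.6,fy=2.6,interpolation=3)
w=cv2.resize(D["image"][130:210,240:330,::-1],None,fx=1.7,fy=1.7)
cv2.imwrite("pics/crop.png",v)
# vials: tops above 85mm
for f in(S,D):
    C=cloud(f); m=((C[...,2]>.09)&(C[...,2]<.11)&(C[...,0]>.4)&(C[...,0]<.8)&(abs(C[...,1])<.4)).astype('uint8')
    k,lab,st,ce=cv2.connectedComponentsWithStats(m)
    for i in range(1,k):
        if st[i,4]>15: P=C[lab==i]; print(ce[i].round(1),st[i,4],((P.min(0)+P.max(0))/2).round(3),np.ptp(P,0).round(3))
    C2=C[(C[...,0]>.3)&(C[...,0]<.9)&(C[...,1]<.3)&(C[...,2]>.03)&(C[...,2]<.3)]
E
```

```text
btn (179, 297) ray [ 0.527 -0.333  0.022] comp [177.1 296.7] [167, 288, 22, 19, 306] ray [ 0.5235 -0.3353  0.022 ] cloud mid [ 0.5223 -0.3345  0.022 ] ext [0.041 0.04  0.011] z 0.0232
btn (281, 317) ray [ 0.525 -0.343  0.022] comp [280.2 316.3] [271, 308, 20, 18, 262] ray [ 0.5235 -0.3406  0.022 ] cloud mid [ 0.524  -0.3381  0.0203] ext [0.038 0.04  0.008] z 0.021
cap (249, 269) ray [ 0.577 -0.195  0.014] comp [248.5 269.5] [241, 263, 16, 15, 185] ray [ 0.5777 -0.1962  0.014 ] cloud mid [ 0.5769 -0.1954  0.0133] ext [0.033 0.032 0.01 ] z 0.0155
cap (306, 269) ray [ 0.58  -0.202  0.014] comp [304.7 269.1] [298, 264, 14, 11, 128] ray [ 0.5774 -0.2016  0.014 ] cloud mid [ 0.5771 -0.1991  0.0122] ext [0.03  0.034 0.008] z 0.0128
lid (239, 229) ray [ 0.483 -0.138  0.016] comp [238.8 228.9] [224, 217, 31, 25, 590] ray [ 0.4825 -0.1386  0.016 ] cloud mid [ 0.4821 -0.1365  0.0166] ext [0.066 0.067 0.013] z 0.0174
lid (265, 252) ray [ 0.484 -0.143  0.016] comp [263.8 252.5] [250, 243, 29, 20, 438] ray [ 0.4816 -0.1449  0.016 ] cloud mid [ 0.4816 -0.1419  0.0145] ext [0.067 0.065 0.009] z 0.01
[... 346 characters left out ...]
2] z 0.0897
[343.5 122.7] 118 [0.48  0.225 0.096] [0.031 0.035 0.012]
[366.5 128.5] 63 [0.537 0.248 0.094] [0.027 0.029 0.009]
[335.6 137.4] 128 [0.502 0.169 0.097] [0.031 0.033 0.013]
[359.4 142.9] 134 [0.558 0.191 0.097] [0.032 0.034 0.013]
[327.2 153.1] 132 [0.524 0.114 0.097] [0.033 0.032 0.013]
[351.6 159.1] 146 [0.58  0.135 0.097] [0.033 0.033 0.014]
[286.8 144.2] 26 [0.538 0.246 0.093] [0.024 0.028 0.006]
[267.7 147.7] 71 [0.482 0.221 0.095] [0.03  0.039 0.01 ]
[294.1 153. ] 69 [0.559 0.186 0.096] [0.029 0.03  0.01 ]
[274.5 157.2] 72 [0.503 0.166 0.095] [0.032 0.032 0.009]
[302.1 162.9] 79 [0.582 0.131 0.095] [0.031 0.035 0.011]
[282.1 167.5] 78 [0.526 0.108 0.095] [0.03  0.034 0.01 ]
```

View pics/crop.png

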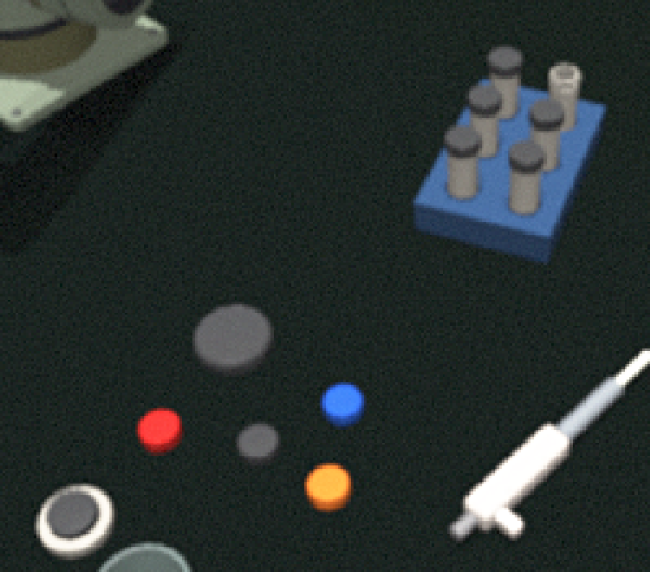

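Measured TCP targets, with heights and sizes matching the description and the vials forming a consistent grid:
- **Button:** (0.523, −0.337)
- **Open mouth:** (0.538, 0.245)
- **Cap:** (0.577, −0.197)

First I'll close the gripper and move above the button.

{"name": "step_arm", "arguments": {
  "angular": [
    [0,0,0],
    [0,0,0],
    [0,0,0],
    [0,0,0],
    [0,0,0],
    [0,0,0],
    [0,0,0],
    [0,0,0],
    [0,0,0],
    [0,0,0],
    [0,0,0],
    [0,0,0],
    [0,0,0],
    [0,0,0],
    [0,0,0],
    [0,0,0]
  ],
  "xyz": [
    [20,12,0],
    [40,25,0],
    [40,25,0],
    [40,25,0],
    [40,25,0],
    [40,25,0],
    [40,25,0],
    [34,22,0],
    [20,14,0],
    [0,0,0],
    [0,0,-40],
    [0,0,-40],
    [0,0,-40],
    [0,0,-20],
    [0,0,0],
    [0,0,0]
  ],
  "grip": [0,0,0,0,0,0,0,0,0,0,0,0,0,0,0,0]
}}

```text
time_s: 2.1
tool_pos: [0.5234, -0.3386, 0.094]
eef_rot: [0.001, 0.983, 0.185, 0.001]
ft_force: [0.7, -0.2, 0.7]
width: 0.007
gripper_force: 0.0
```

```bash
python3 - <<'E'
from station import grab_frame
import cv2
f=grab_frame("side"); a=f["image"][200:380,200:420,::-1]
g=grab_frame("wrist")["image"][...,::-1]
cv2.imwrite("pics/b.png",cv2.hconcat([cv2.resize(a,(400,327)),cv2.resize(g,(400,327))]))
E
```

```text
(no output)
```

View pics/b.png

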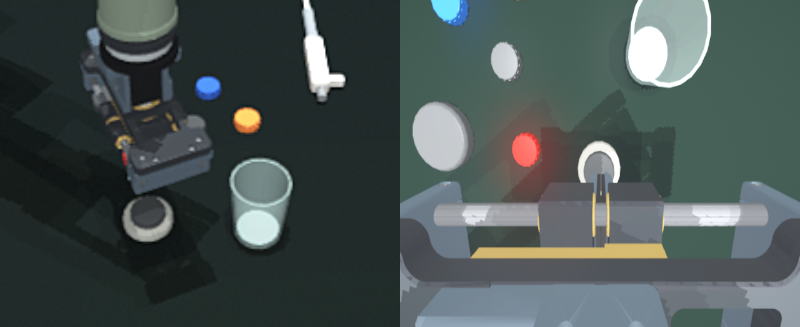

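The side crop shows the shut fingers over the button at (148,212), with the beaker at (260,200) clear of the gripper body. The wrist view shows the fingers lined up with the button at (600,168). Now I'll press.

{"name": "step_arm", "arguments": {
  "angular": [
    [0,0,0],
    [0,0,0],
    [0,0,0],
    [0,0,0],
    [0,0,0],
    [0,0,0],
    [0,0,0]
  ],
  "xyz": [
    [0,0,-25],
    [0,0,-20],
    [0,0,-6],
    [0,0,-4],
    [0,0,-4],
    [0,0,0],
    [0,0,0]
  ],
  "grip": [0,0,0,0,0,0,0]
}}

```text
time_s: 3.08
tool_pos: [0.5237, -0.3377, 0.0351]
eef_rot: [0.001, 0.983, 0.185, 0.0]
ft_force: [-2.3, 0.9, 5.3]
width: 0.002
gripper_force: 2.5
```

{"name": "step_arm", "arguments": {
  "angular": [
    [0,0,0],
    [0,0,0],
    [0,0,0]
  ],
  "xyz": [
    [0,0,-1],
    [0,0,0],
    [0,0,0]
  ],
  "grip": [0,0,0]
}}

```text
time_s: 3.45
tool_pos: [0.5237, -0.3378, 0.035]
eef_rot: [0.001, 0.983, 0.185, 0.001]
ft_force: [-4.2, 2.3, 10.3]
width: 0.003
gripper_force: 5.0
```

The button is bottomed out: the force rose to about 10 N with no further travel. I'll lift and cross high to the open vial.

{"name": "step_arm", "arguments": {
  "angular": [
    [0,0,0],
    [0,0,0],
    [0,0,0],
    [0,0,0],
    [0,0,0],
    [0,0,0],
    [0,0,0],
    [0,0,0],
    [0,0,0],
    [0,0,0],
    [0,0,0],
    [0,0,0],
    [0,0,0],
    [0,0,0],
    [0,0,0],
    [0,0,0],
    [0,0,0],
    [0,0,0],
    [0,0,0],
    [0,0,0]
  ],
  "xyz": [
    [0,0,20],
    [0,0,45],
    [0,0,50],
    [0,0,50],
    [0,0,25],
    [0,0,0],
    [0,25,0],
    [1,45,0],
    [2,50,0],
    [2,50,0],
    [2,50,0],
    [2,50,0],
    [2,50,0],
    [2,50,0],
    [1,50,0],
    [1,50,0],
    [1,50,0],
    [0,40,0],
    [0,23,0],
    [0,0,0]
  ],
  "grip": [0,0,0,0,0,0,0,0,0,0,0,0,0,0,0,0,0,0,0,0]
}}

```text
time_s: 5.95
tool_pos: [0.5384, 0.2466, 0.2215]
eef_rot: [0.0, 0.982, 0.187, -0.001]
ft_force: [0.5, -1.1, 0.2]
width: 0.006
gripper_force: 0.0
```

```bash
python3 - <<'E'
from station import robot,grab_frame
import cv2,numpy as np
from scipy.spatial.transform import Rotation as R
o=robot.get_obs(); g=grab_frame("wrist"); print(o["tool_pos"],o["eef_rot"])
cv2.imwrite("pics/w1.png",g["image"][...,::-1])
v,u=np.mgrid[:400,:640]; z=g["z_map"]
p=np.stack([(u-g["cx"])/g["fx"]*z,-(v-g["cy"])/g["fy"]*z,-z,np.ones_like(z)],-1)@g["T_tool_cam"].T
q=o["eef_rot"]; W=R.from_quat([*q[1:],q[0]]).apply(p[...,:3].reshape(-1,3)).reshape(400,640,3)+o["tool_pos"]
m=((W[...,2]>.086)&(W[...,2]<.105)&(z>0)).astype('uint8')
k,lab,st,ce=cv2.connectedComponentsWithStats(m)
for i in range(1,k):
    if st[i,4]>150: P=W[lab==i]; print(ce[i].round(0),st[i].tolist(),((P.min(0)+P.max(0))/2).round(4),np.ptp(P,0).round(3),g["image"][lab==i].mean(0).round())
E
```

```text
[0.53836989 0.24660062 0.22148268] [ 4.03390856e-04  9.82446373e-01  1.86541140e-01 -1.16844979e-03]
[383. 196.] [366, 178, 35, 35, 921] [0.5602 0.1891 0.0922] [0.032 0.033 0.012] [158. 164. 169.]
[445. 196.] [427, 179, 37, 35, 977] [0.5818 0.1339 0.0923] [0.033 0.033 0.012] [203. 209. 213.]
[322. 195.] [308, 181, 28, 28, 303] [0.5379 0.2449 0.0904] [0.027 0.027 0.009] [244. 246. 244.]
[438. 244.] [423, 237, 33, 12, 294] [0.5332 0.1142 0.0924] [0.019 0.028 0.013] [168. 173. 177.]
```

View pics/w1.png

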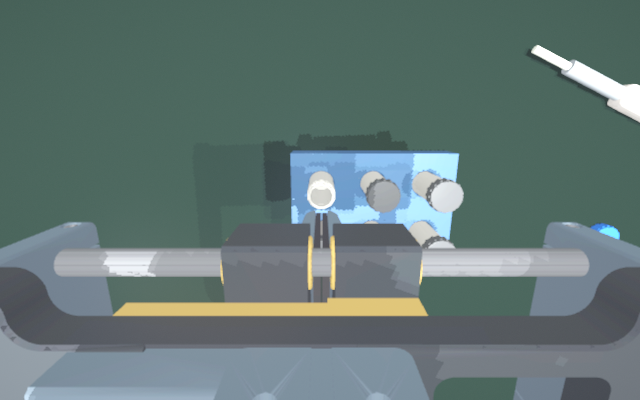

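The wrist view shows the open white mouth at (322,195), right ahead of the fingers. It measures (0.538, 0.245), which agrees with the earlier estimate. I'll descend and dwell.

{"name": "step_arm", "arguments": {
  "angular": [
    [0,0,0],
    [0,0,0],
    [0,0,0],
    [0,0,0],
    [0,0,0],
    [0,0,0],
    [0,0,0],
    [0,0,0],
    [0,0,0],
    [0,0,0],
    [0,0,0],
    [0,0,0],
    [0,0,0],
    [0,0,0],
    [0,0,0],
    [0,0,0],
    [0,0,0],
    [0,0,0],
    [0,0,0],
    [0,0,0]
  ],
  "xyz": [
    [0,-1,-20],
    [0,0,-30],
    [0,0,-20],
    [0,0,-10],
    [0,0,0],
    [0,0,0],
    [0,0,0],
    [0,0,0],
    [0,0,0],
    [0,0,0],
    [0,0,0],
    [0,0,0],
    [0,0,0],
    [0,0,0],
    [0,0,0],
    [0,0,0],
    [0,0,0],
    [0,0,0],
    [0,0,0],
    [0,0,0]
  ],
  "grip": [0,0,0,0,0,0,0,0,0,0,0,0,0,0,0,0,0,0,0,0]
}}

```text
time_s: 8.5
tool_pos: [0.5394, 0.2445, 0.1428]
eef_rot: [0.0, 0.983, 0.185, -0.0]
ft_force: [0.3, -0.6, 0.0]
width: 0.009
gripper_force: 0.0
```

{"name": "step_arm", "arguments": {
  "angular": [
    [0,0,0],
    [0,0,0],
    [0,0,0],
    [0,0,0],
    [0,0,0],
    [0,0,0],
    [0,0,0],
    [0,0,0],
    [0,0,0],
    [0,0,0],
    [0,0,0],
    [0,0,0],
    [0,0,0],
    [0,0,0],
    [0,0,0],
    [0,0,0],
    [0,0,0],
    [0,0,0],
    [0,0,0]
  ],
  "xyz": [
    [0,0,0],
    [0,0,0],
    [0,0,0],
    [0,0,20],
    [0,0,40],
    [0,0,20],
    [0,0,0],
    [3,-20,0],
    [4,-45,0],
    [4,-50,0],
    [4,-50,0],
    [4,-50,0],
    [4,-50,0],
    [4,-50,0],
    [4,-50,0],
    [4,-45,0],
    [3,-32,0],
    [0,0,0],
    [0,0,0]
  ],
  "grip": [0,0,0,0,0,0,0,0,0,0,0,0,0,0,0,0,0,0,0]
}}

```text
time_s: 10.88
tool_pos: [0.5764, -0.1975, 0.2216]
eef_rot: [-0.001, 0.983, 0.185, -0.001]
ft_force: [-0.7, 0.5, -0.2]
width: 0.007
gripper_force: 0.0
```

```bash
python3 - <<'E'
from station import robot,grab_frame
import cv2,numpy as np
from scipy.spatial.transform import Rotation as R
o=robot.get_obs(); g=grab_frame("wrist"); print(o["tool_pos"])
cv2.imwrite("pics/w2.png",g["image"][...,::-1])
v,u=np.mgrid[:400,:640]; z=g["z_map"]
p=np.stack([(u-g["cx"])/g["fx"]*z,-(v-g["cy"])/g["fy"]*z,-z,np.ones_like(z)],-1)@g["T_tool_cam"].T
q=o["eef_rot"]; W=R.from_quat([*q[1:],q[0]]).apply(p[...,:3].reshape(-1,3)).reshape(400,640,3)+o["tool_pos"]
m=((W[...,2]>.007)&(W[...,2]<.03)&(z>0)).astype('uint8')
k,lab,st,ce=cv2.connectedComponentsWithStats(m)
for i in range(1,k):
    if st[i,4]>100: P=W[lab==i]; print(ce[i].round(0),st[i].tolist(),((P.min(0)+P.max(0))/2).round(4),np.ptp(P,0).round(3),g["image"][lab==i].mean(0).round())
E
```

```text
[ 0.57643103 -0.19747208  0.22161295]
[316.   9.] [277, 0, 69, 24, 860] [ 0.7491 -0.1197  0.0158] [0.02  0.073 0.018] [244. 244. 243.]
[79. 94.] [59, 32, 40, 125, 1912] [0.5659 0.0894 0.0185] [0.121 0.049 0.023] [ 72. 105. 144.]
[336. 120.] [322, 106, 28, 29, 612] [ 0.6485 -0.1892  0.0109] [0.033 0.032 0.007] [254. 241.  96.]
[272. 138.] [259, 124, 28, 29, 588] [ 0.6016 -0.1266  0.0108] [0.033 0.032 0.008] [142. 227. 252.]
[446. 166.] [437, 150, 34, 41, 257] [ 0.6476 -0.3354  0.0184] [0.052 0.021 0.023] [223. 231. 231.]
[479. 179.] [461, 157, 30, 40, 512] [ 0.6467 -0.3702  0.0185] [0.05  0.021 0.023] [162. 184. 181.]
[322. 178.] [309, 165, 26, 26, 529] [ 0.5783 -0.1987  0.0112] [0.033 0.032 0.007] [143. 147. 151.]
[249. 217.] [226, 205, 52, 33, 812] [ 0.4892 -0.1368  0.0117] [0.053 0.06  0.009] [161. 166. 170.]
```

View pics/w2.png

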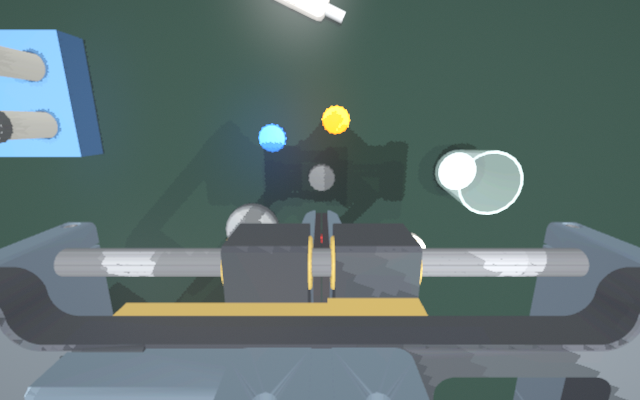

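The wrist view shows the grey cap at (322,178), right ahead of the fingers, with blue (272,138), orange (336,120) and the jar lid (249,217) beside it. The cap measures (0.578, −0.198). I'll descend and dwell.

{"name": "step_arm", "arguments": {
  "angular": [
    [0,0,0],
    [0,0,0],
    [0,0,0],
    [0,0,0],
    [0,0,0],
    [0,0,0],
    [0,0,0],
    [0,0,0],
    [0,0,0],
    [0,0,0],
    [0,0,0],
    [0,0,0],
    [0,0,0],
    [0,0,0],
    [0,0,0],
    [0,0,0],
    [0,0,0],
    [0,0,0],
    [0,0,0],
    [0,0,0]
  ],
  "xyz": [
    [1,0,-20],
    [0,0,-45],
    [0,0,-45],
    [0,0,-35],
    [0,0,-15],
    [0,0,-7],
    [0,0,0],
    [0,0,0],
    [0,0,0],
    [0,0,0],
    [0,0,0],
    [0,0,0],
    [0,0,0],
    [0,0,0],
    [0,0,0],
    [0,0,0],
    [0,0,0],
    [0,0,0],
    [0,0,0],
    [0,0,0]
  ],
  "grip": [0,0,0,0,0,0,0,0,0,0,0,0,0,0,0,0,0,0,0,0]
}}

```text
time_s: 13.42
tool_pos: [0.5784, -0.1975, 0.0558]
eef_rot: [0.0, 0.983, 0.185, -0.0]
ft_force: [-0.1, -0.4, 0.4]
width: 0.005
gripper_force: 0.0
```

{"name": "step_arm", "arguments": {
  "angular": [
    [0,0,0],
    [0,0,0],
    [0,0,0],
    [0,0,0]
  ],
  "xyz": [
    [0,0,0],
    [0,0,0],
    [0,0,0],
    [0,0,0]
  ],
  "grip": [0,0,0,0]
}}

```text
time_s: 13.92
tool_pos: [0.5784, -0.1975, 0.0558]
eef_rot: [0.0, 0.983, 0.185, 0.0]
ft_force: [0.5, 0.8, 0.2]
width: 0.003
gripper_force: 0.0
```

```bash
python3 -c "
from station import robot
print(robot.sign_off())"
```

```text
the job is handed in; nothing more can be done
None
```

I pressed the call button fully down and let it go, pointed at the open vial's mouth for over two seconds, and handed the job in with the arm still pointing about 42 mm (TCP) above the small grey screw cap; the hand-in returned no verdict.

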